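Refit the dispenser's spout

ROBOT

A 7-joint arm with a two-finger parallel gripper is mounted at the origin on the work surface; the furniture and walls round the work are solid. World frame = base frame: x ahead of the robot, y to its left, z up, the work surface at z = 0. Lengths are in m, angles in rad, forces in N, time in s.
With the tool pointing down it reaches from about 0.425 to 0.825 m from the base axis. Payload 3.6 kg.
Tool frame: the origin (TCP) lies at the centre of the arm's flange, where the gripper is bolted on; the fingertips stand 173 mm ahead of it and the grasp point (between the pads) lies 155 mm ahead of it; z points along the fingers, y is the line along which they close (so a half turn about z gives the same grasp; the last joint's range is limited). The gripper opens to 85 mm and grips with 20 to 120 N. Pads are 22 mm wide; open, the fingers measure 114 mm over their backs; the gripper's body (76 mm by 85 mm) begins 54 mm behind the grasp point. The pads swing forward as they close: fully open they stand 13 mm farther back than shut.
Start: joints at [1.21, 0.615, -0.013, 1.423, 0.008, 1.103, -0.04], TCP at [0.213, -0.614, 0.405] pointing down, gripper open.
Joint ranges: [-3.12, 3.12], [-0.3, 2.06], [-1.34, 1.32], [0.26, 2.42], [-1.36, 4.5], [0.01, 1.98], [-2.84, 2.84]. Speed limits (rad/s): [2.79, 2.79, 3.14, 3.14, 3.14, 3.14, 3.14].

INTERFACE

Orientations are given as a rotation vector (axis times angle).
In Python, from plant import bot gives the robot as it stands.
- The arm moves only by the tool step_arm, never from a script. Its arguments are lists of equal length, an entry for each row: "delta_pos": the shift along the world's x, y, z in m, a list of three; "turn": the turn about the world's z in degrees; "hand": the closure, from -1 (fully open) to 1 (shut). In form: {"delta_pos": [[tx, ty, tz], ...], "turn": [turn, ...], "hand": [hand, ...]}. A call has 1 to 20 rows; each row shifts and turns the commanded pose from where the row before left it; what a row does not reach is not made up. A row lasts 1/8 s, in which the tool goes at most 62.5 mm and 10.7 degrees, less where a joint would pass 70% of its speed; a pose out of reach is approached as far as the arm can. A call with a gripper value outside its range is refused whole. The fingers move at their own pace and stop on an object; the grip force is fixed at half the most. Time passes only in rows, so rows that do not move let the fingers close. It gives the time, the measured TCP pose, the force, the opening and the grip force at its end, in the units of the state.
- bot.read_state(): the state, without advancing time (a new reading comes with each control period).
- bot.snapshot(name): name is "side" or "top"; returns a dict with "color" (384x512x3 uint8, red, green, blue), "fx", "fy", "cx", "cy" (pixels), "origin" and "rotation" of the camera in the world. Camera axes: x right, y down, z forward; pixel columns grow to the right and rows downward; lengths in m; the calibration is good to about 2 mm. A picture is of the moment at which its call begins. There is no depth.
- bot.close_job(): hands the job in; it is judged then, once.
Trained networks look in the newest picture that a camera, given by its name, has taken for a name from the list of things; names that differ only in an ending like _2 or _b are one class to them, and where a whole thing is asked for, a point or a joint stands for the part that bears it (a point fixed in the world has none). Each returns a list of dicts, best first, with "p" (0 to 1); they miss things now and then, are a little off and sometimes report something else, mostly with a low value. They report only what shows in the picture. A call takes as long as a camera call. They do not tell look-alikes from the thing itself.
- bot.search_frame(camera, label): "centre" ([x, y, z] in m, in world coordinates, good to about 4 mm: the middle of the surface that is visible of it).
- bot.cut_out(camera, label): "pixels" (384x512 bool, what is visible of it).
The state is a dict: "time_s": time; "qpos": joint angles; "qvel": joint speeds; "joint_efforts": joint torques, N m; "tcp_pos": TCP position; "orientation": TCP orientation; "contact_force": force on the tool from outside, world axes, zero at the start; "ft_torque": the same for the moment, N m; "width": finger opening in m; "gripper_force": force on a finger pad.
Only numpy, scipy, OpenCV 4.12 (cv2) and the standard library are available. Lean on these libraries where they do the work, as an engineer would, in place of code of your own. Each camera call takes 0.05 s, during which the arm holds its last target. There are 200 camera calls.

TASK

The washed spout is back: lift it out of its drain stand and push its stem straight down into the push-fit socket on top of the water dispenser, firmly but without forcing it (no more than 30 N), until it has locked. Then tug it upwards with about 10 N, so that the grey collar comes up with it and it proves to hold, and leave it there with its outlet over the small white tub. Leave the tub, mug, timer and sugar shaker standing where they are.

Things in the scene. Friction and masses are not known exactly. Their poses are not given: they have to be found in the camera images.
- spout: Loose steel spout, 126 mm tall, 0.2 kg. Origin at the tip of its stem; z up along the stem, +x towards the outlet. Above the tip: rounded cone nose to z 9 mm (11 growing to 18 mm wide), 18 mm stem to z 48 with a groove at z 18 to 25, shoulder 30 mm wide to z 54, hub 24 mm wide to z 82 with the 12 mm side tube (never above z 86), then the grip block.
- grip (a point): Where to hold the spout: on its axis, 106 mm above the tip, in the black grip block that tops it (z 82 to 126 mm, 28 mm along the spout's x, 22 mm along its y). Its two ribbed flat cheeks face the spout's +y and -y; take them from above, fingertips not lower than 85 mm above the tip.
- outlet (a point): Mouth of the spout, the black ring at the end of the side tube: 120 mm out along the spout's x and 43 mm above the stem's tip.
- dispenser: Water dispenser, fixed: aluminium column 60 mm wide, 76 mm tall, white filter cartridge with blue cap (145 mm high) behind. On the column stands an upright white push-fit socket, screwed in to a depth that differs: the top of its grey collar (hole 19.6 mm wide), when down, is 121 to 133 mm above the table. Origin on the table under the socket's axis, z up, +x to the cartridge.
- collar (a joint): How far the grey collar is up, in m: 0 down, 0.003 up; floats with 1.5 N friction, starts anywhere. Spring teeth on it, 20 to 23 mm below its top, resist the stem with up to 14 N (collar goes down first), then less, and snap into its groove when the tip is 41 mm below the lowered collar's top; it bottoms hard 1 mm lower. Locked, it can turn and be pulled up 4 mm, taking the collar up, then stops hard.
- drain_stand: White drain stand, fixed: 60 x 120 mm block (foot 76 x 136 mm), 56 mm tall, two upright holes 20.5 mm wide on its y axis; origin on the table under its centre. The spout hangs by its shoulder in the hole at y = -27 mm, tip 8 mm above the table; a red dust plug, 73 mm high, stands in the other hole and stays there.
- small_tub: Small white open tub, 80 x 92 mm, 66 mm tall, beside the dispenser; origin at the centre of its underside.
- mug: White mug with grey dots, 91 mm tall, on the other side of the dispenser (tub and mug may be either way round); origin under the middle of mug and handle.
- timer: Red and white kitchen timer, 66 mm wide, 46 mm tall; origin at the centre of its underside.
- sugar_shaker: Steel sugar shaker, 71 mm wide, 123 mm tall; origin at the centre of its underside.
Things that resemble listed ones, but are neither listed nor needed, are in the scene too. What is shaped like the small_tub but turquoise is not meant.

How it is judged:
By the outcome, as a careful person would: the job done as asked, in the order asked, and still so for the second after the job is handed in, with the robot touching nothing.
It also fails if it takes over 61 s, if anything falls off the work surface, if the arm or the gripper's body presses on something with over 40 N, if the wrist force passes 120 N, or if a joint passes its speed limit or range.

## Working session

There is one attempt and no reset: what is moved stays moved. The work goes in short steps, Python scripts to look and compute and a tool call to move; the robot and the scene stay as the last step left them, time stands still between calls to the robot, and variables do not carry over. Pictures are saved under pics/ and viewed, at most 10 in all, crops included, and the job is handed in when it is done.

Besides the shell and the picture viewer there is one more tool, called after "Request:" as name(argument=value, ...) on one line, values as JSON. step_arm: Moves the arm, as the interface text tells. Its arguments: {"type":"object","properties":{"delta_pos":{"type":"array"},"turn":{"type":"array"},"hand":{"type":"array"}},"required":["delta_pos","turn","hand"]}

```bash
mkdir -p pics; cat > h.py <<'E'
import numpy as np, cv2
from plant import bot
def snap(n,f=None):
    s=bot.snapshot(n)
    if f: cv2.imwrite('pics/'+f,s['color'][:,:,::-1])
    return s
def ray(s,u,v):
    d=np.array(s['rotation'])@np.array([(u-s['cx'])/s['fx'],(v-s['cy'])/s['fy'],1.]); return np.array(s['origin']),d
def atz(s,u,v,z):
    o,d=ray(s,u,v); return o+d*(z-o[2])/d[2]
def proj(s,p):
    c=np.array(s['rotation']).T@(np.array(p)-np.array(s['origin'])); return np.array([s['fx']*c[0]/c[2]+s['cx'],s['fy']*c[1]/c[2]+s['cy']])
E
python3 - <<'E'
from h import *
np.set_printoptions(precision=3,suppress=True)
S={}
for n in('side','top'):
    s=snap(n); S[n]=s
    print(n,s['fx'],s['cx'],s['cy'],s['origin']);print(np.array(s['rotation']))
    for l in('spout','grip','outlet','dispenser','collar','drain_stand','small_tub','mug','timer','sugar_shaker'):
        for r in bot.search_frame(n,l)[:3]: print(l,round(r['p'],2),np.array(r['centre']),proj(s,r['centre']).round())
im=np.vstack([S['side']['color'],S['top']['color']])[:,:,::-1]
cv2.imwrite('pics/a.png',cv2.resize(S['side']['color'][:,:,::-1],(800,600)))
cv2.imwrite('pics/b.png',cv2.resize(S['top']['color'][:,:,::-1],(800,600)))
print(bot.read_state())
E
```

```text
side 408.5223434110079 256.36667659477246 189.9581629081653 [0.185 0.945 0.649]
[-0.395  2.534 -1.513]Traceback (most recent call last):
  File "<stdin>", line 8, in <module>
  File "h.py", line 12, in proj
    c=np.array(s['rotation']).T@(np.array(p)-np.array(s['origin'])); return np.array([s['fx']*c[0]/c[2]+s['cx'],s['fy']*c[1]/c[2]+s['cy']])
                                                                                              ~^^^
IndexError: invalid index to scalar variable.
```

```bash
sed -i "s/    if f:/    s['rotation']=cv2.Rodrigues(np.array(s['rotation'],float))[0]\n    if f:/" h.py
python3 - <<'E'
from h import *
np.set_printoptions(precision=3,suppress=True)
S={}
for n in('side','top'):
    s=snap(n); S[n]=s
    print(n,s['fx'],s['cx'],s['cy'],s['origin']);print(np.array(s['rotation']))
    cv2.imwrite('pics/%s.png'%{'side':'a','top':'b'}[n],cv2.resize(s['color'][:,:,::-1],(800,600)))
    for l in('spout','grip','outlet','dispenser','collar','drain_stand','small_tub','mug','timer','sugar_shaker'):
        for r in bot.search_frame(n,l)[:3]: print(l,round(r['p'],2),np.array(r['centre']),proj(s,r['centre']).round())
print(bot.read_state())
E
```

```text
side 408.5223434110079 256.36667659477246 189.9581629081653 [0.185 0.945 0.649]
[[-0.952 -0.141  0.273]
 [-0.307  0.452 -0.837]
 [-0.005 -0.881 -0.474]]
spout 0.62 [0.499 0.237 0.091] [222. 245.]
spout 0.5 [ 0.6   -0.034  0.128] [224. 175.]
grip 0.76 [0.495 0.237 0.09 ] [224. 245.]
outlet 0.7 [0.5   0.239 0.089] [221. 246.]
dispenser 0.74 [0.648 0.003 0.078] [205. 194.]
drain_stand 0.86 [0.499 0.294 0.047] [213. 275.]
small_tub 0.83 [ 0.52  -0.293  0.047] [275. 168.]
small_tub 0.58 [ 0.554 -0.172  0.05 ] [255. 181.]
small_tub 0.27 [0.644 0.005 0.074] [206. 196.]
mug 0.6 [0.477 0.039 0.059] [257. 215.]
mug 0.29 [0.497 0.294 0.045] [214. 276.]
timer 0.59 [0.635 0.296 0.027] [160. 271.]
timer 0.49 [0.498 0.239 0.091] [222. 246.]
sugar_shaker 0.94 [0.628 0.191 0.082] [181. 228.]
top 350.2981052500025 251.64550527404407 186.1423838832993 [ 0.369 -0.012  1.104]
[[-0.019 -0.99   0.139]
 [-0.999  0.024  0.029]
 [-0.032 -0.138 -0.99 ]]
spout 0.66 [0.488 0.227 0.092] [181. 195.]
grip 0.74 [0.479 0.015 0.011] [254. 200.]
grip 0.65 [0.492 0.227 0.088] [181. 194.]
outlet 0.85 [0.49  0.227 0.09 ] 
[... 225 characters left out ...]
0.55  -0.152  0.012] [306. 176.]
small_tub 0.68 [0.639 0.275 0.031] [170. 151.]
mug 0.69 [0.48  0.013 0.012] [254. 199.]
timer 0.78 [0.636 0.277 0.032] [170. 151.]
sugar_shaker 0.92 [0.633 0.163 0.118] [201. 144.]
{'time_s': 1.3, 'qpos': array([ 1.211,  0.615, -0.013,  1.423,  0.008,  1.103, -0.04 ]), 'qvel': array([-0.001, -0.002,  0.001, -0.001,  0.001, -0.   ,  0.001]), 'joint_efforts': array([  0.001, -46.911,   0.259, -17.134,   0.01 ,   0.002,  -0.   ]), 'tcp_pos': array([ 0.213, -0.614,  0.405]), 'orientation': array([-3.098, -0.522, -0.   ]), 'contact_force': array([0.546, 0.555, 0.199]), 'ft_torque': array([-0.005,  0.013, -0.002]), 'gripper_force': 0.0, 'width': 0.0856824623402888}
```

View pics/a.png

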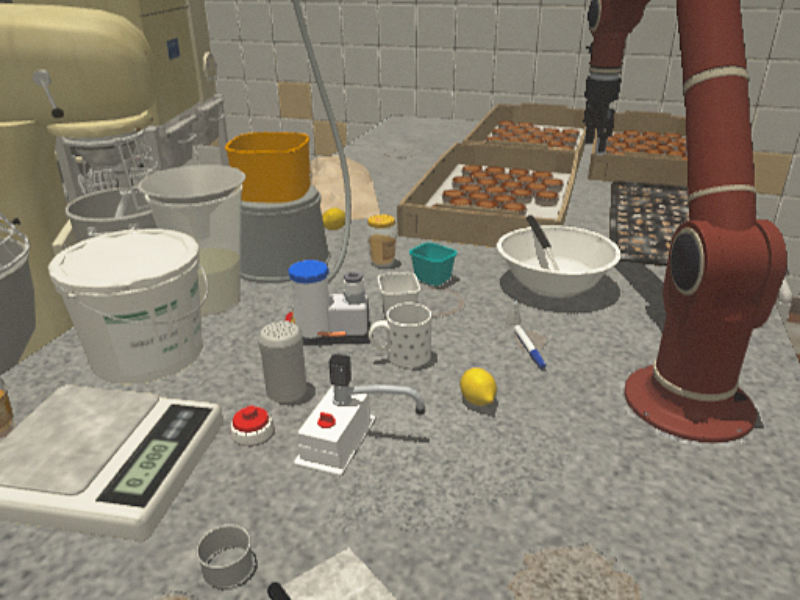

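View pics/b.png

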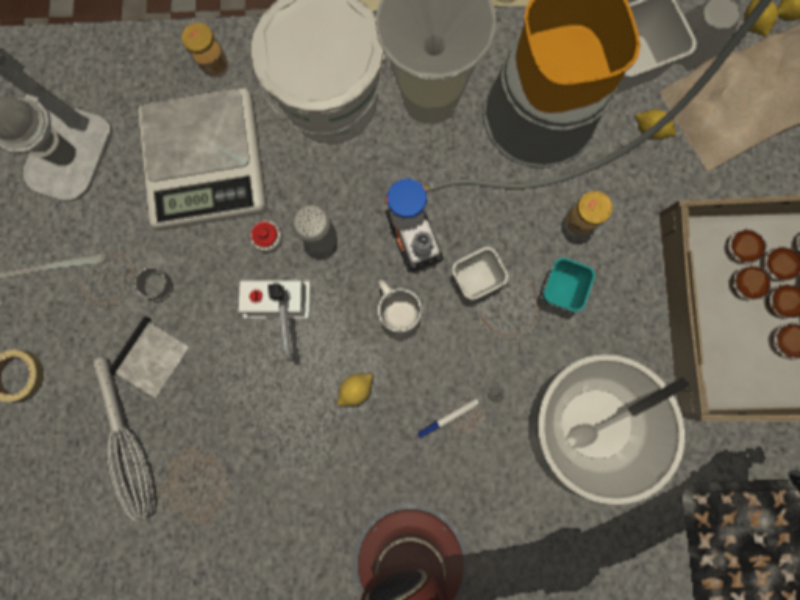

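The side picture shows the spout (black block at (340,370), outlet at (420,410)) in the stand, the socket at (353,285), the white tub at (398,285) and its turquoise look-alike at (432,262), plus the mug at (408,335). In the top picture the grip is at (278,292), the outlet at (290,355) and the socket at (422,242).

Possible mix-ups:
- White tub at top (480,273), or turquoise tub at (568,285): white it is.
- Red plug at (256,296), or red timer at (264,235).
- Spout block at (278,292), or the black scraper handle at (130,345).

One close crop of both cameras follows.

```bash
python3 - <<'E'
from h import *
S={n:snap(n) for n in('side','top')}
def c(n,u,v,k=6,w=66,h=50): return cv2.resize(S[n]['color'][v:v+h,u:u+w,::-1],(w*k,h*k),interpolation=cv2.INTER_CUBIC)
cv2.imwrite('pics/c.png',np.vstack([np.hstack([c('side',190,220,5,80,60),c('top',148,172,5,80,60)]),np.hstack([c('side',180,160,5,80,60),c('top',242,110,5,80,60)])]))
E
```

```text
(no output)
```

View pics/c.png

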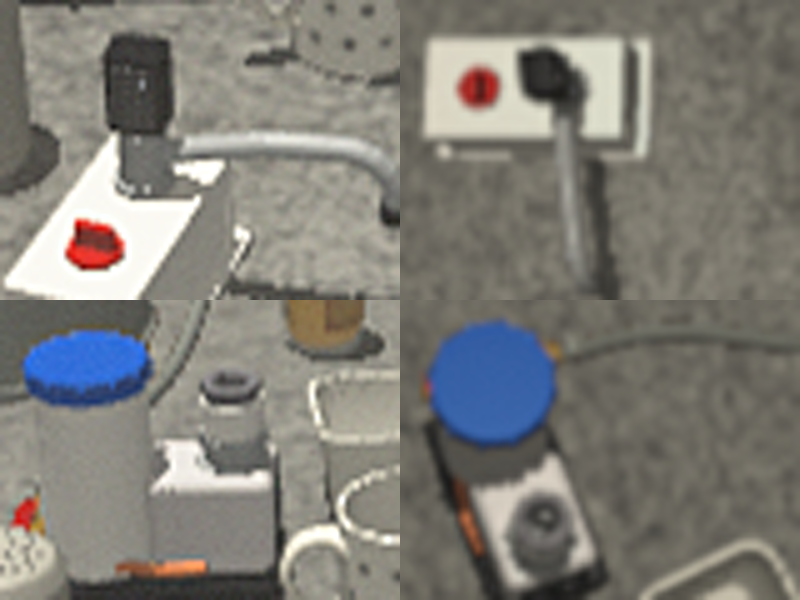

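The crop shows the real spout. In the side view its black block is at px (218,237), and in the top view at px (177,186). The tube points towards the robot. The socket collar's top is at side px (226,176) and top px (271,153).

```bash
python3 - <<'E'
from h import *
np.set_printoptions(precision=4,suppress=True)
S={n:snap(n) for n in('side','top')}
def tri(a,b):
    o1,d1=ray(S['side'],*a);o2,d2=ray(S['top'],*b)
    d1/=np.linalg.norm(d1);d2/=np.linalg.norm(d2)
    t=np.linalg.lstsq(np.c_[d1,-d2],o2-o1,rcond=None)[0]
    p,q=o1+d1*t[0],o2+d2*t[1]; return (p+q)/2,np.linalg.norm(p-q)
s,t=S['side'],S['top']
print('collar',tri((226.4,176.4),(271,153)))
print('blocktop',tri((218,228.4),(177,186.4)))
print('block: side mid@.112',atz(s,217.8,237,.112),'topcam@.134',atz(t,177,186.4,.134))
print('plug top',atz(t,163.6,189.6,.073))
for uv in((152.6,180),(192.6,179.6),(192,199.6),(152.6,199.6)):print('stand',atz(t,*uv,.056))
print('outlet side',atz(s,268,263,.051),'top',atz(t,185.6,227,.051), atz(t,185,229,.051))
for z in(.121,.127,.133):print(z,atz(s,226.4,176.4,z),atz(t,271,153,z))
# tub segments
for n in S:
    for r in bot.cut_out(n,'small_tub')[:3]:
        m=r['pixels'];v,u=np.nonzero(m);print(n,r['p'],u.mean(),v.mean(),u.min(),u.max(),v.min(),v.max(),S[n]['color'][m].mean(0))
        if n=='top':
            print(atz(t,u.mean(),v.mean(),.06), atz(t,u.mean(),v.mean(),.03))
E
```

```text
collar (array([ 0.5989, -0.0403,  0.1218]), np.float64(0.004063243232069151))
blocktop (array([0.5101, 0.2288, 0.1292]), np.float64(0.0009037792739300689))
block: side mid@.112 [0.5081 0.2381 0.112 ] topcam@.134 [0.509  0.2275 0.134 ]
plug top [0.5091 0.2828 0.073 ]
stand [0.5418 0.3221 0.056 ]
stand [0.54   0.1991 0.056 ]
stand [0.4788 0.2006 0.056 ]
stand [0.4816 0.3209 0.056 ]
outlet side [0.3933 0.2199 0.051 ] top [0.3971 0.2207 0.051 ] [0.3911 0.2224 0.051 ]
0.121 [ 0.5973 -0.0416  0.121 ] [ 0.6011 -0.0398  0.121 ]
0.127 [ 0.5926 -0.0304  0.127 ] [ 0.5997 -0.0396  0.127 ]
0.133 [ 0.5879 -0.0192  0.133 ] [ 0.5982 -0.0395  0.133 ]
side 0.84 276.72350993377484 167.47682119205297 263 291 155 181 [ 45.0132 108.5613 101.495 ]
side 0.7 254.88343558282207 184.06134969325154 243 268 173 197 [162.5849 159.1104 145.    ]
side 0.44 225.78125 176.734375 221 231 173 180 [106.3594 103.6719 103.0312]
top 0.93 306.6440476190476 174.68690476190477 289 325 158 192 [155.9726 150.7536 134.8274]
[ 0.5459 -0.1468  0.06  ] [ 0.5509 -0.1507  0.03  ]
top 0.82 363.7828162291169 182.23747016706443 347 380 165 199 [ 35.2876 104.8329  96.2852]
[ 0.5188 -0.3156  0.06  ] [ 0.5231 -0.3243  0.03  ]
```

Request:
step_arm(delta_pos=[[0.032,0.035,0],[0.032,0.035,0],[0.032,0.035,0],[0.032,0.035,0],[0.032,0.035,0],[0.032,0.035,0],[0.032,0.035,0],[0.032,0.035,0],[0.032,0.035,0],[0.001,0.048,0],[0.001,0.048,0],[0.001,0.048,0],[0.001,0.048,0],[0.001,0.048,0],[0.001,0.048,0],[0.001,0.048,0],[0.001,0.048,0],[0.001,0.048,0],[0.001,0.048,0],[0,0.048,0]], turn=[0,0,0,0,0,0,0,0,0,0,0,0,-2,-2,-2,-2,-2,-2,-2,0], hand=[-1,-1,-1,-1,-1,-1,-1,-1,-1,-1,-1,-1,-1,-1,-1,-1,-1,-1,-1,-1])

```text
time_s: 4.1
tcp_pos: [0.511, 0.2305, 0.405]
orientation: [-3.138, -0.14, -0.001]
contact_force: [-0.0, -0.0, 0.7]
width: 0.0853
gripper_force: 0.0
```

Request:
step_arm(delta_pos=[[0,0,-0.03],[0,0,-0.03],[0,0,-0.03],[0,0,0]], turn=[0,0,0,0], hand=[-1,-1,-1,-1])

```text
time_s: 4.6
tcp_pos: [0.5103, 0.2286, 0.3128]
orientation: [3.136, 0.141, -0.008]
contact_force: [-0.3, 0.5, 0.2]
width: 0.0854
gripper_force: 0.0
```

```bash
python3 - <<'E'
from h import *
s=snap('side');t=snap('top')
p=bot.read_state()['tcp_pos'];print(p,proj(s,p-[0,0,.155]),proj(t,p-[0,0,.155]))
a=cv2.resize(s['color'][150:270,170:270,::-1],(500,600),interpolation=cv2.INTER_CUBIC)
b=cv2.resize(t['color'][150:250,150:200,::-1],(300,600),interpolation=cv2.INTER_CUBIC)
cv2.imwrite('pics/d.png',np.hstack([a,b]))
E
```

```text
[0.51137757 0.22907896 0.31546202] [216.94674274 216.77881511] [174.09009502 184.21969896]
```

View pics/d.png

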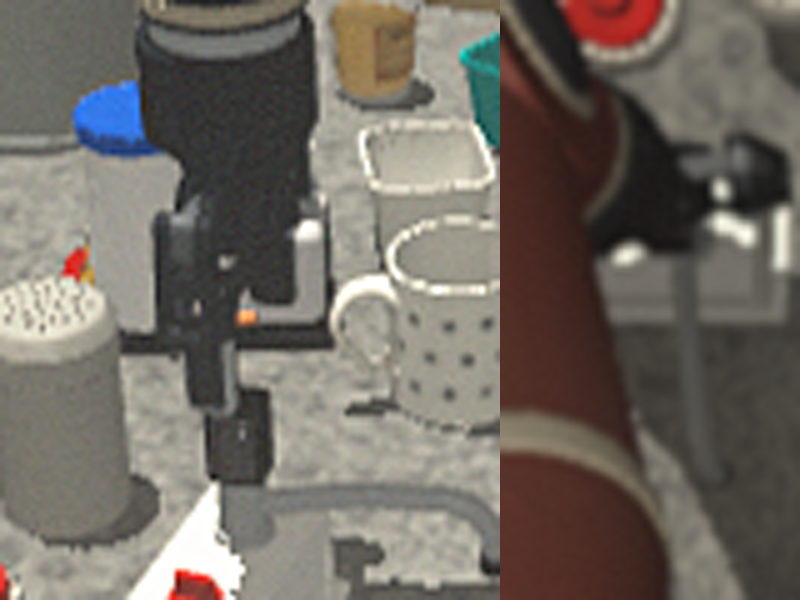

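```bash
python3 - <<'E'
from h import *
s=snap('side')
p=bot.read_state()['tcp_pos']
for dy in(.043,.05):print(proj(s,p+[-.0038*dy/.043,dy,-.160]))
print(proj(s,[.510,.230,.134]),proj(s,[.510,.230,.112]),proj(s,[.510,.230,.09]))
E
```

```text
[210.88851501 228.87245342]
[209.85078084 230.65197852]
[217.93661813 226.94228943] [218.40855952 234.9382231 ] [218.87016506 242.75904012]
```

The near finger and the block line up with where the calibration puts them, to about 1–2 px. I'll go down and grip.

Request:
step_arm(delta_pos=[[0,0.001,-0.02],[0,0,-0.015],[0,0,-0.01],[0,0,0],[0,0,0],[0,0,0],[0,0,0],[0,0,0],[0,0,0]], turn=[0,0,0,0,0,0,0,0,0], hand=[-1,-1,-1,1,1,1,1,1,1])

```text
time_s: 5.88
tcp_pos: [0.511, 0.2312, 0.2703]
orientation: [-3.136, -0.142, -0.003]
contact_force: [-0.2, 5.4, 2.7]
width: 0.0213
gripper_force: 61.3
```

```bash
python3 - <<'E'
from plant import bot
for i in range(3):
    s=bot.read_state();print(s['time_s'],s['tcp_pos'],s['contact_force'],s['ft_torque'],s['width'],s['gripper_force'])
E
```

```text
5.875 [0.51104304 0.23121653 0.27034451] [-0.17268946  5.39428597  2.70969529] [1.09985095 0.07409456 0.0498454 ] 0.021256173228552954 61.26150190830231
5.875 [0.51104304 0.23121653 0.27034451] [-0.17268946  5.39428597  2.70969529] [1.09985095 0.07409456 0.0498454 ] 0.021256173228552954 61.26150190830231
5.875 [0.51104304 0.23121653 0.27034451] [-0.17268946  5.39428597  2.70969529] [1.09985095 0.07409456 0.0498454 ] 0.021256173228552954 61.26150190830231
```

Request:
step_arm(delta_pos=[[0,0.001,0.0],[0,0,0],[0,0,0.01],[0,0,0.02],[0,0,0.03],[0,0,0.03],[0,0,0.03],[0,0,0.03],[0,0,0.01],[0,0,0],[0,0,0]], turn=[0,0,0,0,0,0,0,0,0,0,0], hand=[1,1,1,1,1,1,1,1,1,1,1])

```text
time_s: 7.25
tcp_pos: [0.5106, 0.2303, 0.4278]
orientation: [3.136, 0.14, -0.006]
contact_force: [0.4, 0.2, -2.3]
width: 0.0212
gripper_force: 60.8
```

```bash
python3 - <<'E'
from h import *
s=snap('side');t=snap('top')
q=bot.read_state();p=q['tcp_pos'];print(p,q['contact_force'],q['ft_torque'],q['width'])
R=cv2.Rodrigues(np.array(q['orientation'],float))[0];print(R.round(4))
g=p-[0,0,.155]
for z in(-.106,-.058,-.02):print(z,proj(s,g+[0,0,z]))
print('outlet',proj(s,g+[-.12,-.01,-.063]))
cv2.imwrite('pics/e.png',cv2.resize(s['color'][120:270,140:290,::-1],(600,600),interpolation=cv2.INTER_CUBIC))
E
```

```text
[0.51074108 0.23061316 0.42811537] [-0.40144027  0.3514821  -1.74543403] [-0.03029217  0.02071269 -0.00043298] 0.021620363434514574
[[ 0.996   0.0893 -0.003 ]
 [ 0.0893 -0.996  -0.0017]
 [-0.0031  0.0015 -1.    ]]
-0.106 [216.79375505 214.64847341]
-0.058 [215.67819874 195.92818018]
-0.02 [214.75389082 180.41725077]
outlet [269.70189748 203.98851426]
```

View pics/e.png

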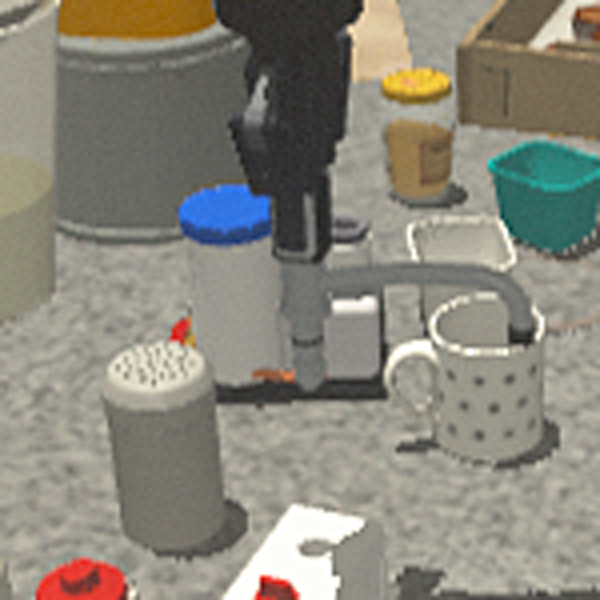

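The spout hangs straight: its tip is at about px (218,217), against (217,215) predicted, and the outlet matches. Next I carry it over the socket and turn it 60°.

Request:
step_arm(delta_pos=[[0.011,-0.034,0],[0.011,-0.034,0],[0.011,-0.034,0],[0.011,-0.034,0],[0.011,-0.034,0],[0.011,-0.034,0],[0.011,-0.034,0],[0.011,-0.034,0],[0,0,0],[0,0,0]], turn=[7.5,7.5,7.5,7.5,7.5,7.5,7.5,7.5,0,0], hand=[1,1,1,1,1,1,1,1,1,1])

```text
time_s: 8.6
tcp_pos: [0.5988, -0.0405, 0.4289]
orientation: [-2.646, -1.689, 0.001]
contact_force: [-1.0, 0.2, -2.2]
width: 0.0212
gripper_force: 60.6
```

```bash
python3 - <<'E'
from h import *
s=snap('side');t=snap('top')
q=bot.read_state();p=q['tcp_pos'];print(p,q['orientation'],q['contact_force'])
g=p-[0,0,.155]
for z in(-.106,-.058,-.02):print(z,proj(s,g+[0,0,z]),proj(t,g+[0,0,z]))
a=cv2.resize(s['color'][120:220,190:270,::-1],(480,600),interpolation=cv2.INTER_CUBIC)
b=cv2.resize(t['color'][110:210,230:283,::-1],(318,600),interpolation=cv2.INTER_CUBIC)
cv2.imwrite('pics/f.png',np.hstack([a,b]))
E
```

```text
[ 0.59871913 -0.03940482  0.429394  ] [-2.64460730e+00 -1.69287979e+00  2.54254728e-04] [ 0.05996558  0.4092064  -2.00141772]
-0.106 [224.9857576  161.76188117] [271.26567797 149.83127861]
-0.058 [224.27710209 146.07814363] [271.69259956 145.38428362]
-0.02 [223.69574079 133.21164087] [272.06357289 141.52006928]
```

View pics/f.png

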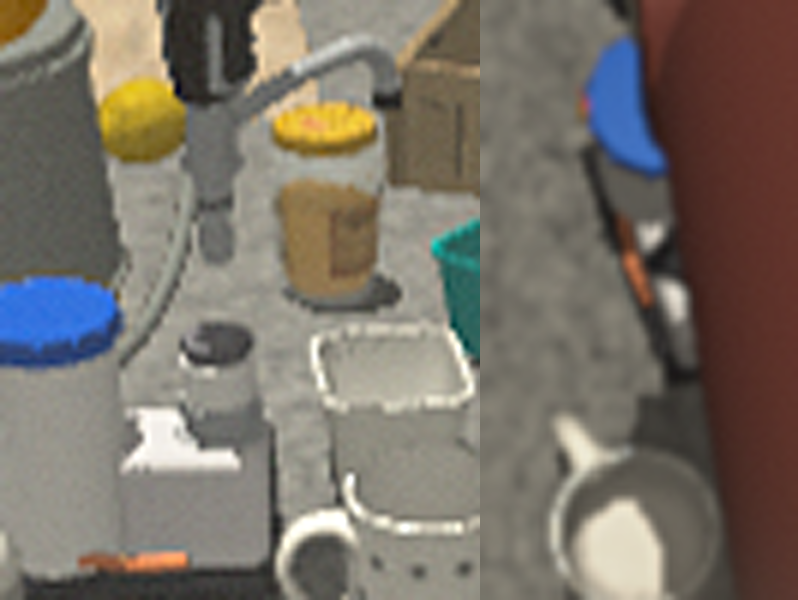

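The tip sits at px (226,164), right above the collar hole at (226.5,177). I'll lower it to just above the collar and check the forces.

Request:
step_arm(delta_pos=[[0,0,-0.01],[0,0,-0.01],[0,0,-0.008],[0,0,0],[0,0,0]], turn=[0,0,0,0,0], hand=[1,1,1,1,1])

```text
time_s: 9.32
tcp_pos: [0.5991, -0.0411, 0.4018]
orientation: [2.648, 1.691, 0.001]
contact_force: [0.4, -0.6, -1.9]
width: 0.0212
gripper_force: 60.6
```

Request:
step_arm(delta_pos=[[0,0,-0.003],[0,0,-0.003],[0,0,-0.002]], turn=[0,0,0], hand=[1,1,1])

```text
time_s: 9.7
tcp_pos: [0.5989, -0.0412, 0.3935]
orientation: [-2.648, -1.691, 0.0]
contact_force: [-0.2, -0.8, -2.3]
width: 0.0212
gripper_force: 60.6
```

Request:
step_arm(delta_pos=[[0,0,-0.003],[0,0,-0.003],[0,0,-0.002]], turn=[0,0,0], hand=[1,1,1])

```text
time_s: 10.07
tcp_pos: [0.5989, -0.0411, 0.3854]
orientation: [-2.648, -1.691, 0.0]
contact_force: [0.5, 0.4, -1.7]
width: 0.0212
gripper_force: 60.6
```

Request:
step_arm(delta_pos=[[0,0,-0.002],[0,0,-0.002],[0,0,0]], turn=[0,0,0], hand=[1,1,1])

```text
time_s: 10.45
tcp_pos: [0.5991, -0.0408, 0.3818]
orientation: [-2.647, -1.691, -0.002]
contact_force: [0.4, 1.0, -1.4]
width: 0.0213
gripper_force: 60.7
```

Request:
step_arm(delta_pos=[[0,0,-0.002],[0,0,-0.001],[0,0,0]], turn=[0,0,0], hand=[1,1,1])

```text
time_s: 10.82
tcp_pos: [0.5992, -0.0405, 0.3788]
orientation: [-2.647, -1.691, -0.002]
contact_force: [0.2, 2.6, -1.6]
width: 0.0215
gripper_force: 60.8
```

Request:
step_arm(delta_pos=[[0,0,-0.002],[0,0,-0.001],[0,0,0]], turn=[0,0,0], hand=[1,1,1])

```text
time_s: 11.2
tcp_pos: [0.5992, -0.0406, 0.3758]
orientation: [-2.647, -1.691, -0.002]
contact_force: [2.4, 4.2, -0.5]
width: 0.0213
gripper_force: 60.9
```

Request:
step_arm(delta_pos=[[0.0005,0.001,0],[0,0,-0.001],[0,0,0]], turn=[0,0,0], hand=[1,1,1])

```text
time_s: 11.58
tcp_pos: [0.5995, -0.0402, 0.3746]
orientation: [-2.648, -1.691, 0.0]
contact_force: [1.7, 1.9, -1.5]
width: 0.0212
gripper_force: 60.9
```

Request:
step_arm(delta_pos=[[0,0,-0.001],[0,0,-0.001],[0,0,0]], turn=[0,0,0], hand=[1,1,1])

```text
time_s: 11.95
tcp_pos: [0.5995, -0.0402, 0.3725]
orientation: [-2.648, -1.691, 0.0]
contact_force: [0.6, 3.1, -1.4]
width: 0.0214
gripper_force: 60.9
```

Request:
step_arm(delta_pos=[[0.0003,0.001,0],[0,0,-0.001],[0,0,-0.001],[0,0,0]], turn=[0,0,0,0], hand=[1,1,1,1])

```text
time_s: 12.45
tcp_pos: [0.5996, -0.0396, 0.3703]
orientation: [2.648, 1.69, -0.002]
contact_force: [0.9, 0.5, -2.1]
width: 0.0211
gripper_force: 60.8
```

Request:
step_arm(delta_pos=[[0,0,-0.001],[0,0,-0.001],[0,0,-0.001],[0,0,0]], turn=[0,0,0,0], hand=[1,1,1,1])

```text
time_s: 12.95
tcp_pos: [0.5996, -0.0393, 0.3674]
orientation: [-2.648, -1.691, 0.001]
contact_force: [0.3, 0.4, -2.7]
width: 0.0213
gripper_force: 60.8
```

Request:
step_arm(delta_pos=[[0,0,-0.001],[0,0,-0.001],[0,0,-0.001],[0,0,0]], turn=[0,0,0,0], hand=[1,1,1,1])

```text
time_s: 13.45
tcp_pos: [0.5999, -0.0391, 0.3651]
orientation: [2.647, 1.691, 0.001]
contact_force: [0.4, 0.4, 1.8]
width: 0.0211
gripper_force: 61.1
```

Request:
step_arm(delta_pos=[[0,0,-0.001],[0,0,-0.001],[0,0,-0.001],[0,0,0]], turn=[0,0,0,0], hand=[1,1,1,1])

```text
time_s: 13.95
tcp_pos: [0.6001, -0.0391, 0.3626]
orientation: [2.647, 1.69, 0.002]
contact_force: [-1.0, 0.3, 4.6]
width: 0.0213
gripper_force: 61.6
```

Request:
step_arm(delta_pos=[[0,0,-0.001],[0,0,-0.001],[0,0,0]], turn=[0,0,0], hand=[1,1,1])

```text
time_s: 14.32
tcp_pos: [0.6001, -0.0391, 0.3609]
orientation: [2.647, 1.69, 0.003]
contact_force: [-2.0, 0.3, 6.2]
width: 0.0216
gripper_force: 61.8
```

Request:
step_arm(delta_pos=[[-0.0003,0,-0.001],[0,0,-0.001],[0,0,0]], turn=[0,0,0], hand=[1,1,1])

```text
time_s: 14.7
tcp_pos: [0.5999, -0.039, 0.3601]
orientation: [2.646, 1.69, 0.004]
contact_force: [-1.9, 0.6, 11.5]
width: 0.0212
gripper_force: 62.6
```

Request:
step_arm(delta_pos=[[0,0,-0.001],[0,0,-0.001],[0,0,0]], turn=[0,0,0], hand=[1,1,1])

```text
time_s: 15.08
tcp_pos: [0.5997, -0.0391, 0.3552]
orientation: [2.648, 1.691, 0.001]
contact_force: [1.4, 0.8, 0.0]
width: 0.0211
gripper_force: 61.1
```

Request:
step_arm(delta_pos=[[0,0,-0.001],[0,0,-0.001],[0,0,0]], turn=[0,0,0], hand=[1,1,1])

```text
time_s: 15.45
tcp_pos: [0.5995, -0.0391, 0.3533]
orientation: [-2.648, -1.691, 0.0]
contact_force: [1.4, 0.2, -0.0]
width: 0.0213
gripper_force: 60.9
```

Request:
step_arm(delta_pos=[[0,0,-0.001],[0,0,-0.001],[0,0,0]], turn=[0,0,0], hand=[1,1,1])

```text
time_s: 15.82
tcp_pos: [0.5994, -0.0391, 0.3515]
orientation: [-2.648, -1.691, 0.0]
contact_force: [1.8, -0.6, 0.4]
width: 0.0211
gripper_force: 61.0
```

Request:
step_arm(delta_pos=[[0,0,-0.001],[0,0,0],[0,0,0]], turn=[0,0,0], hand=[1,1,1])

```text
time_s: 16.2
tcp_pos: [0.5994, -0.0391, 0.3505]
orientation: [-2.648, -1.691, 0.0]
contact_force: [0.9, -0.3, -0.9]
width: 0.0214
gripper_force: 61.0
```

Request:
step_arm(delta_pos=[[0,0,-0.001],[0,0,0],[0,0,0]], turn=[0,0,0], hand=[1,1,1])

```text
time_s: 16.58
tcp_pos: [0.5993, -0.0394, 0.349]
orientation: [-2.648, -1.69, 0.001]
contact_force: [1.3, -0.9, -3.3]
width: 0.021
gripper_force: 60.6
```

Request:
step_arm(delta_pos=[[0,0,-0.001],[0,0,0],[0,0,0]], turn=[0,0,0], hand=[1,1,1])

```text
time_s: 16.95
tcp_pos: [0.5993, -0.0391, 0.3484]
orientation: [-2.647, -1.691, 0.001]
contact_force: [0.2, 0.6, -2.4]
width: 0.0216
gripper_force: 60.5
```

Request:
step_arm(delta_pos=[[0,0,-0.001],[0,0,0],[0,0,0]], turn=[0,0,0], hand=[1,1,1])

```text
time_s: 17.32
tcp_pos: [0.5993, -0.039, 0.3477]
orientation: [-2.647, -1.691, 0.001]
contact_force: [0.6, 0.1, -1.2]
width: 0.0213
gripper_force: 60.8
```

Request:
step_arm(delta_pos=[[0,0,-0.0007],[0,0,0],[0,0,0]], turn=[0,0,0], hand=[1,1,1])

```text
time_s: 17.7
tcp_pos: [0.5993, -0.039, 0.3476]
orientation: [-2.648, -1.691, 0.0]
contact_force: [-2.3, -0.0, 5.8]
width: 0.0211
gripper_force: 61.6
```

Request:
step_arm(delta_pos=[[0,0,-0.0006],[0,0,0],[0,0,0]], turn=[0,0,0], hand=[1,1,1])

```text
time_s: 18.08
tcp_pos: [0.5993, -0.039, 0.3476]
orientation: [2.648, 1.691, 0.0]
contact_force: [-3.3, -0.0, 8.4]
width: 0.0209
gripper_force: 62.2
```

Request:
step_arm(delta_pos=[[0,0,0.001],[0,0,0.001],[0,0,0]], turn=[0,0,0], hand=[1,1,1])

```text
time_s: 18.45
tcp_pos: [0.5996, -0.0392, 0.3478]
orientation: [-2.648, -1.691, 0.0]
contact_force: [0.1, 0.7, -1.4]
width: 0.0211
gripper_force: 60.8
```

Request:
step_arm(delta_pos=[[0,0,0.001],[0,0,0],[0,0,0]], turn=[0,0,0], hand=[1,1,1])

```text
time_s: 18.82
tcp_pos: [0.5995, -0.0392, 0.349]
orientation: [-2.648, -1.691, 0.001]
contact_force: [-0.0, -0.2, -4.1]
width: 0.0214
gripper_force: 60.6
```

Request:
step_arm(delta_pos=[[0,0,0.001],[0,0,0],[0,0,0]], turn=[0,0,0], hand=[1,1,1])

```text
time_s: 19.2
tcp_pos: [0.5994, -0.0392, 0.3503]
orientation: [-2.648, -1.691, 0.0]
contact_force: [-0.3, 0.8, -4.7]
width: 0.0215
gripper_force: 60.5
```

Request:
step_arm(delta_pos=[[0,0,0.001],[0,0,0],[0,0,0]], turn=[0,0,0], hand=[1,1,1])

```text
time_s: 19.58
tcp_pos: [0.5994, -0.0391, 0.3515]
orientation: [2.648, 1.691, -0.0]
contact_force: [-0.3, 0.0, -3.9]
width: 0.0215
gripper_force: 60.5
```

Request:
step_arm(delta_pos=[[0,0,0.0007],[0,0,0],[0,0,0]], turn=[0,0,0], hand=[1,1,1])

```text
time_s: 19.95
tcp_pos: [0.5994, -0.0391, 0.3519]
orientation: [-2.648, -1.691, 0.0]
contact_force: [-0.5, -1.1, -5.8]
width: 0.0214
gripper_force: 60.2
```

Request:
step_arm(delta_pos=[[0,0,0.0007],[0,0,0],[0,0,0]], turn=[0,0,0], hand=[1,1,1])

```text
time_s: 20.32
tcp_pos: [0.5994, -0.0392, 0.3522]
orientation: [-2.647, -1.691, 0.001]
contact_force: [1.4, -2.0, -10.7]
width: 0.0212
gripper_force: 59.5
```

Request:
step_arm(delta_pos=[[0,0,0.0005],[0,0,0],[0,0,0]], turn=[0,0,0], hand=[1,1,1])

```text
time_s: 20.7
tcp_pos: [0.5991, -0.0392, 0.3523]
orientation: [-2.647, -1.69, 0.003]
contact_force: [1.6, -0.6, -17.1]
width: 0.0215
gripper_force: 59.2
```

It holds: motion stopped after 4 mm and the tug force rose. I'll ease off to about 10 N, then to zero, and check the outlet before letting go.

Request:
step_arm(delta_pos=[[0,0,-0.0004],[0,0,0],[0,0,0]], turn=[0,0,0], hand=[1,1,1])

```text
time_s: 21.08
tcp_pos: [0.5991, -0.0391, 0.3524]
orientation: [-2.647, -1.69, 0.002]
contact_force: [1.7, -0.7, -18.0]
width: 0.0213
gripper_force: 59.2
```

Request:
step_arm(delta_pos=[[0,0,-0.0008],[0,0,-0.0005],[0,0,0]], turn=[0,0,0], hand=[1,1,1])

```text
time_s: 21.45
tcp_pos: [0.5992, -0.039, 0.3522]
orientation: [-2.647, -1.691, 0.001]
contact_force: [-2.5, 0.0, -10.2]
width: 0.0211
gripper_force: 60.1
```

```bash
python3 - <<'E'
from h import *
s=snap('side');t=snap('top')
a=cv2.resize(s['color'][120:220,200:280,::-1],(480,600),interpolation=cv2.INTER_CUBIC)
b=cv2.resize(t['color'][110:210,280:333,::-1],(318,600),interpolation=cv2.INTER_CUBIC)
cv2.imwrite('pics/g.png',np.hstack([a,b]))
R=cv2.Rodrigues(np.array(bot.read_state()['orientation'],float))[0]
p=bot.read_state()['tcp_pos'];o=p+[0,0,-.218]-.12*R[:,0];print('outlet',o,proj(s,o),proj(t,o))
E
```

```text
outlet [ 0.54870916 -0.14786805  0.13422422] [253.64077456 159.99292305] [310.23972091 169.15673468]
```

View pics/g.png

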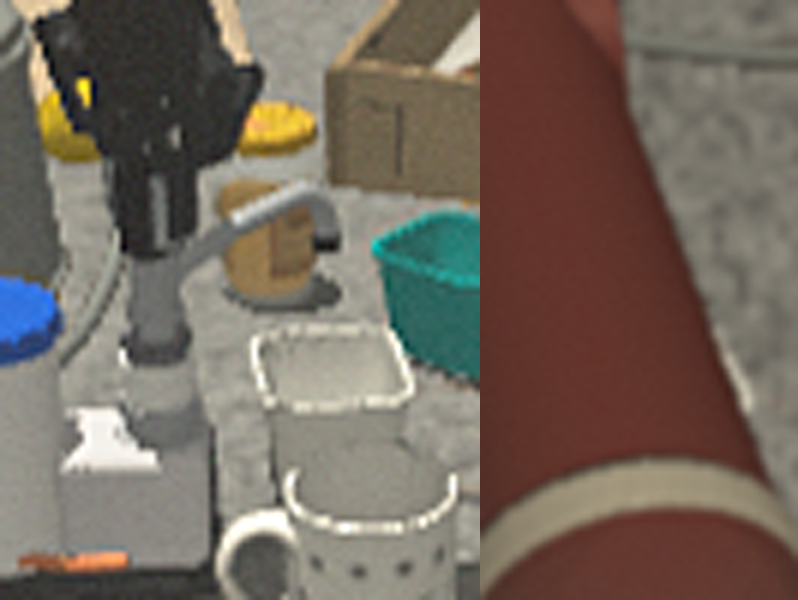

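The outlet at local (327,238) hangs over the middle of the white tub at (333,365), and the spout is seated in the collar. Now I take off the load and release.

Request:
step_arm(delta_pos=[[0,0,-0.0006],[0,0,0],[0,0,0]], turn=[0,0,0], hand=[1,1,1])

```text
time_s: 21.92
tcp_pos: [0.5998, -0.039, 0.3521]
orientation: [2.647, 1.69, 0.003]
contact_force: [-2.5, 0.4, -3.1]
width: 0.0214
gripper_force: 60.9
```

Request:
step_arm(delta_pos=[[0,0,-0.0002],[0,0,0],[0,0,0]], turn=[0,0,0], hand=[1,1,1])

```text
time_s: 22.3
tcp_pos: [0.5998, -0.039, 0.3513]
orientation: [2.647, 1.691, 0.002]
contact_force: [-2.1, 0.4, -1.0]
width: 0.0215
gripper_force: 61.3
```

Request:
step_arm(delta_pos=[[0,0,0],[0,0,0],[0,0,0],[0,0,0],[0,0,0],[0,0,0],[0,0,0.01],[0,0,0.02],[0,0,0.03],[0,0,0.03],[0,0,0.03],[0,0,0],[0,0,0]], turn=[0,0,0,0,0,0,0,0,0,0,0,0,0], hand=[-0.5,-1,-1,-1,-1,-1,-1,-1,-1,-1,-1,-1,-1])

```text
time_s: 23.92
tcp_pos: [0.5992, -0.0391, 0.4704]
orientation: [-2.647, -1.691, 0.001]
contact_force: [0.3, -0.2, -0.6]
width: 0.0856
gripper_force: 0.0
```

Request:
step_arm(delta_pos=[[-0.03,0.03,0],[-0.03,0.04,0],[-0.02,0.05,0],[0,0.05,0],[0,0.05,0],[0,0,0],[0,0,0]], turn=[0,0,0,0,0,0,0], hand=[-1,-1,-1,-1,-1,-1,-1])

```text
time_s: 24.8
tcp_pos: [0.5195, 0.1802, 0.4696]
orientation: [2.648, 1.69, -0.005]
contact_force: [-0.2, -0.1, 0.0]
width: 0.0853
gripper_force: 0.0
```

```bash
python3 - <<'E'
from h import *
s=snap('side');t=snap('top')
a=cv2.resize(s['color'][130:230,190:280,::-1],(450,500),interpolation=cv2.INTER_CUBIC)
b=cv2.resize(t['color'][120:220,250:320,::-1],(350,500),interpolation=cv2.INTER_CUBIC)
cv2.imwrite('pics/i.png',np.hstack([a,b]))
print(bot.read_state()['contact_force'])
E
```

```text
[-0.10434721  0.34227442 -0.27666848]
```

View pics/i.png

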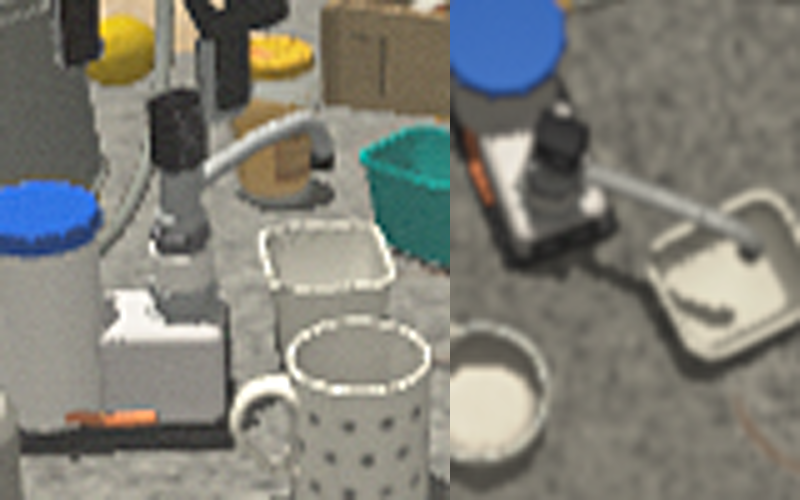

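The spout stands upright in the socket. In the top view its outlet is at px (310,169), which is above the tub's centre at the outlet's height. The arm is clear of everything.

```bash
python3 -c "
from plant import bot
print(bot.close_job())"
```

```text
the job is handed in; nothing more can be done
None
```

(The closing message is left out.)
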